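Stack a mill cassette in its sloping cradle, pressing each plate flat

ROBOT

A 6-joint arm with a two-finger parallel gripper is mounted at the origin on the work surface. World frame = base frame: x ahead of the robot, y to its left, z up, the work surface at z = 0. Lengths are in m, angles in rad, forces in N, time in s.
With the tool pointing down it reaches from about 0.325 to 0.85 m from the base axis. Payload 15.5 kg.
Tool frame: the origin (TCP) lies on the mounting face of the last link; the fingertips stand 191 mm ahead of it and the grasp point (between the pads) lies 172 mm ahead of it; z points along the fingers, y is the line along which they close (so a half turn about z gives the same grasp; the last joint's range is limited). The gripper opens to 91 mm and grips with 3 to 60 N. Pads are 32 mm wide; open, the fingers measure 118 mm over their backs; the gripper's body (76 mm by 178 mm) begins 60 mm behind the grasp point.
Start: joints at [-1.413, 0.494, 1.345, -0, 1.302, -0.096], TCP at [0.156, -0.605, 0.405] pointing down, gripper open.
Joint ranges: [-2.91, 2.91], [-0.82, 2.16], [0.22, 2.67], [-1.22, 4.37], [0.12, 2.79], [-3.08, 3.08]. Speed limits (rad/s): [1.89, 1.89, 2.57, 3.01, 3.01, 3.01].

INTERFACE

Orientations are given as a unit quaternion [x, y, z, w].
In Python, from cell import r gives the robot as it stands. The module is installed in compiled form; this text tells all that it offers.
- The arm moves only by the shell command python3 -m pendant 'ROWS' [OPENING] [FORCE]. ROWS is JSON, a list that holds one entry, the list of rows, each a list of 4 numbers: the shift along the tool's x, y, z in m, then the turn about the tool's z in degrees. A call has 1 to 20 rows; each row is the pose to reach, as a shift and turn from the pose commanded when the call began, along the tool's axes at that moment; what a row does not reach only later rows make up. A row lasts 1/8 s, in which the tool goes at most 62.5 mm and 10.7 degrees, less where a joint would pass 70% of its speed; a pose out of reach is approached as far as the arm can. A call with a gripper value outside its range is refused whole. OPENING is the closure, from 0 (fully open) to 1 (shut), set as the call begins (- or left out, the last holds). The fingers move at their own pace and stop on an object; FORCE is the grip in N (left out, the last holds). Time passes only in rows, so rows that repeat a pose let the fingers close. It gives the time, the measured TCP pose, the force, the opening and the grip force at its end, in the units of the state.
- r.state(): the state, without advancing time (a new reading comes with each control period).
- r.capture(name): name is "scene" or "top"; returns the picture (480x640x3 uint8, blue, green, red); there is no depth.
- r.camera_params(name): a dict with "fx", "fy", "cx", "cy" (pixels), "rvec" (rotation vector, rad) and "tvec" (3), from world to camera coordinates, as OpenCV has them. Camera axes: x right, y down, z forward; pixel columns grow to the right and rows downward; lengths in m; the calibration is good to about 2 mm. A picture is of the moment at which its call begins. camera_params takes no time and is no camera call.
- r.hand_in(): hands the job in; it is judged then, once.
The state is a dict: "clock": time; "joint_positions": joint angles; "qd": joint speeds; "tau": joint torques, N m; "tcp_pos": TCP position; "tcp_rot": TCP orientation; "ft_force": force on the tool from outside, world axes, zero at the start; "moment": the same for the moment, N m; "grip_width": opening from 0.0 (shut) to 1.0 (fully open); "gripper_force": force on a finger pad.
Only numpy, scipy, OpenCV 4.12 (cv2) and the standard library are available. Lean on these libraries where they do the work, as an engineer would, in place of code of your own. Each camera call takes 0.05 s, during which the arm holds its last target. There are 200 camera calls.

TASK

Build up the mill's screen cassette in the sloping, spring-loaded cradle: lay the long solid plate flat in the nest between its four posts with its lower end down by the ledge, then the window frame on it, then the cover with its handle bar outward. After letting go of each part, press it gently but firmly (about 10 N, never slamming or dropping it) squarely down onto the slope with your fingers to feel that it lies flat, before adding the next one. Leave the short spare plate and everything else on the bench where it is.

Things in the scene. Friction and masses are not known exactly. Their poses are not given: they have to be found in the camera images.
- cradle: Grey wedge-shaped stand fixed to the bench, foot 150 x 116 mm, 12 mm thick; origin at the centre of its underside, z up, its x axis points horizontally up the slope, away from its low side, which faces the right of the bench (-y, as much as 20 degrees either way). It carries the seat on springs: with the plates on it, it starts to give straight into the slope at about 10 N in all and stops 6 mm down at 21 N.
- seat: Dark steel seat of the cradle, 148 x 92 mm, sloping 30 degrees to face up and to the bench's right. Origin on its upper surface at the nest's centre, 68 mm above the bench; x up the slope, y across it, z out of it. Four posts, 10 mm diameter, 36 mm proud, at x = +-50, y = +-39 mm: 68 mm free between them. A plate lies right centred at x, y about 0, length along x either way.
- ledge (a point): Middle of the top edge of the seat's ledge, on its inner face (seat x = -64, z = 29 mm); the ledge is 70 mm wide, stands 29 mm proud at the low end of the seat and stops the plates sliding down. A plate in its place has its low end 0 to 14 mm from it.
- solid_mid (a point): Plain aluminium, solid flat plate 120 x 60 x 14 mm, 0.27 kg; point at its centre, x along its length, y along its width, z up. Starts flat on the bench.
- frame_mid (a point): Plain aluminium, flat frame 120 x 60 x 10 mm, 0.15 kg, with a window of 60 x 28 mm through its middle, so its ends are solid bars of 30 x 60 mm and its long sides are 16 mm wide; point at its centre (in the empty window, half-way up), x along its length, z up. Starts flat on the bench.
- cover_mid (a point): Plain aluminium, cover plate 120 x 60 x 10 mm, 0.24 kg, with a handle bar along the middle of its top: 60 mm long (along x), 16 mm wide, standing 26 mm above the plate; the point is at the centre of the 10 mm plate, x along its length, z up to the handle, whose top is 31 mm above the point. Starts flat on the bench, handle up.
- stub_mid (a point): Short spare plate, plain aluminium, solid, 80 x 60 x 14 mm, not part of the job; point at its centre, x along its 80 mm.
- bottle: Amber bottle, 68 mm diameter, 170 mm tall, standing on the bench, bystander; origin at the centre of its underside.
- jar: White jar, 64 mm diameter, 110 mm tall, bystander; origin at the centre of its underside.
- cup: Small steel cup, 54 mm across, 45 mm tall, bystander; origin at the centre of its underside.
- dish: Small white bowl, 60 mm across, 40 mm tall, bystander; origin at the centre of its underside.
- spatula: Spatula about 190 mm long lying between the robot and the cradle, bystander; origin under its middle.
- brush: Brush about 170 mm long lying beyond the cradle, to the right, bystander; origin under its middle.
Mind the look-alikes: they are no part of the job. Leave any purple look-alike of the part that bears solid_mid alone.

How it is judged:
By the outcome, as a careful person would: the job done as asked, in the order asked, and still so for the second after the job is handed in, with the robot touching nothing.
It also fails if it takes over 72 s, if anything falls off the work surface, if the arm or the gripper's body presses on something with over 40 N, if the wrist force passes 120 N, or if a joint passes its speed limit or range.

## Working session

There is one attempt and no reset: what is moved stays moved. The work goes in short steps, Python scripts to look and compute and a shell command to move; the robot and the scene stay as the last step left them, time stands still between calls to the robot, and variables do not carry over. Pictures are saved under pics/ and viewed, at most 10 in all, crops included, and the job is handed in when it is done.

```bash
mkdir -p pics; python3 - <<'E'
from cell import r
import cv2
for n in("scene","top"):
    cv2.imwrite(f"pics/{n}0.png",r.capture(n)); print(n,r.camera_params(n))
print(r.state())
E
```

```text
scene {'fx': 525.4792748624665, 'fy': 525.4792748624665, 'cx': 313.4938855137342, 'cy': 237.66342018680123, 'rvec': array([ 1.96730193,  1.58934227, -0.60764293]), 'tvec': array([-0.05002995, -0.31041598,  1.67842271])}
top {'fx': 571.2246019784321, 'fy': 571.2246019784321, 'cx': 320.32527914644817, 'cy': 234.5572324757662, 'rvec': array([ 2.21885324, -2.16627803,  0.06661653]), 'tvec': array([-0.08422313,  0.49675278,  1.52606489])}
{'clock': 0.1, 'joint_positions': array([-1.41348877e+00,  4.94115485e-01,  1.34607100e+00,  3.82262874e-05,
        1.30252684e+00, -9.55572029e-02]), 'qd': array([ 7.45190236e-06, -6.71748846e-04, -2.34647315e-03, -5.33699082e-04,
       -6.39571546e-04,  1.07110902e-03]), 'tau': array([ 1.81868090e-04, -8.80239058e+01, -3.82545590e+01,  7.07519450e-02,
        4.82958835e-02, -3.86693830e-05]), 'tcp_pos': array([ 0.1563139 , -0.6049925 ,  0.40420062]), 'tcp_rot': array([ 9.92018552e-01,  1.26090753e-01,  1.12002621e-06, -5.60641408e-04]), 'ft_force': array([-0.03508235, -1.04584202, -0.41299001]), 'moment': array([-0.03052668, -0.0010447 , -0.04602368]), 'gripper_force': 0.0, 'grip_width': 0.997644224847085}
```

View pics/scene0.png

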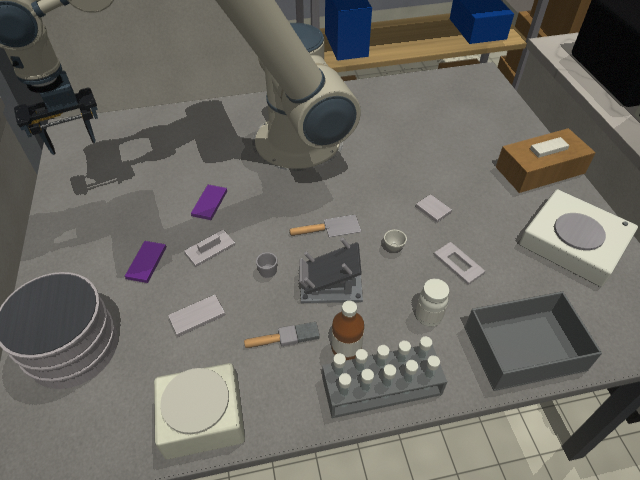

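View pics/top0.png

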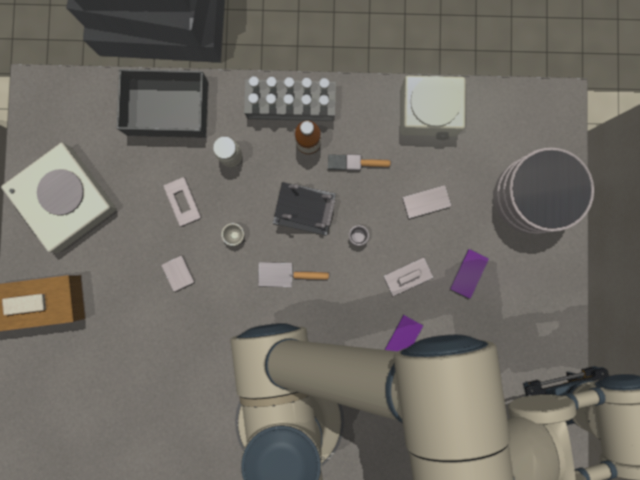

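The scene view shows the solid plate at (196,314), the cover at (210,246), the frame at (459,262), the stub at (433,207) and the cradle at (332,270). In the top view the solid is at (427,202), the cover at (408,277), the frame at (182,202) and the cradle at (305,208). I'll measure the plates and zoom in on the cradle.

```bash
cat > h.py <<'E'
import numpy as np, cv2
from cell import r
def cam(n):
    p=r.camera_params(n); K=np.array([[p['fx'],0,p['cx']],[0,p['fy'],p['cy']],[0,0,1]])
    R=cv2.Rodrigues(np.array(p['rvec']))[0]; return K,R,np.array(p['tvec']).ravel()
def ray(n,uv):
    K,R,t=cam(n); return -R.T@t, R.T@np.linalg.solve(K,[uv[0],uv[1],1.])
def onz(n,uv,z):
    c,d=ray(n,uv); return c+d*(z-c[2])/d[2]
def tri(uv1,uv2):
    P=[np.c_[cam(n)[0]@cam(n)[1],cam(n)[0]@cam(n)[2]] for n in("scene","top")]
    X=cv2.triangulatePoints(P[0],P[1],np.float64(uv1).reshape(2,1),np.float64(uv2).reshape(2,1)).ravel(); return X[:3]/X[3]
def proj(n,X):
    K,R,t=cam(n); p=K@(R@np.array(X)+t); return p[:2]/p[2]
E
python3 - <<'E'
from h import *
S={'solid':((196,314),(427,202),.014),'frame':((459,262),(182,202),.010),'cover':((210,246),(408,277),.010),'stub':((433,207),(178,273),.014)}
for i,n in enumerate(("scene","top")):
    im=cv2.imread(f"pics/{n}0.png"); g=im.min(2)
    for k,v in S.items():
        c=v[i]; w=40
        x0,y0=c[0]-w,c[1]-w; sub=g[y0:y0+2*w,x0:x0+2*w]
        th,_=cv2.threshold(sub,0,255,cv2.THRESH_OTSU)
        m=(sub>th).astype(np.uint8)
        cs,_=cv2.findContours(m,cv2.RETR_EXTERNAL,cv2.CHAIN_APPROX_NONE)
        cs=[q for q in cs if cv2.contourArea(q)>150]
        q=min(cs,key=lambda q:np.linalg.norm(np.mean(q.reshape(-1,2),0)-w))
        q=q.reshape(-1,2)+[x0,y0]
        W=np.array([onz(n,p,v[2])[:2] for p in q])*1000
        b=cv2.minAreaRect(W.astype(np.float32)); print(n,k,th,np.round(b[0]),np.round(b[1]),round(b[2],1))
    a,b,c,d=((290,230,85,85) if n=="scene" else (262,170,85,85))
    cv2.imwrite(f"pics/c_{n}.png",cv2.resize(im[b:b+d,a:a+c],None,fx=7,fy=7,interpolation=cv2.INTER_CUBIC))
E
cd pics; python3 -c "
import cv2,numpy as np;a=cv2.resize(cv2.imread('c_scene.png'),(400,400));b=cv2.resize(cv2.imread('c_top.png'),(400,400));cv2.imwrite('cc.png',cv2.convertScaleAbs(np.hstack([a,b]),alpha=1.7))"
```

```text
scene solid 139.0 [ 596. -357.] [ 59. 119.] 17.2
scene frame 146.0 [578. 309.] [119.  59.] 24.3
scene cover 135.0 [ 390. -310.] [ 59. 119.] 26.0
scene stub 140.0 [383. 312.] [79. 58.] 27.2
top solid 133.0 [ 597. -358.] [ 59. 119.] 17.3
top frame 136.0 [581. 307.] [120.  60.] 24.3
top cover 128.0 [ 393. -311.] [ 60. 120.] 26.0
top stub 134.0 [386. 310.] [79. 59.] 27.2
```

View pics/cc.png

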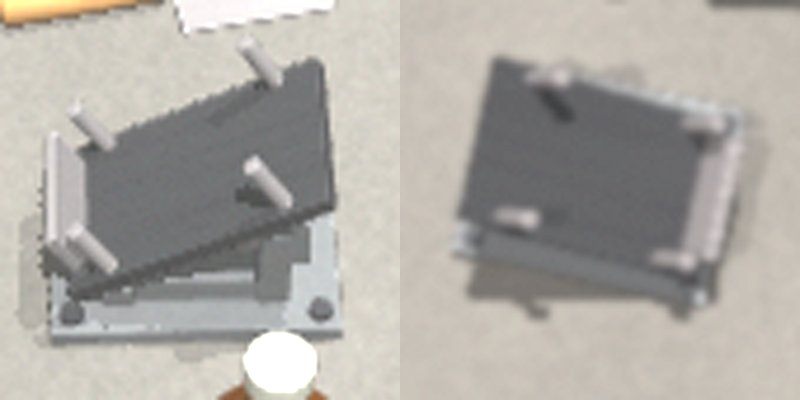

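The crop shows the four post tips. In the scene panel they are at (75,232), (78,105), (252,163) and (247,42). In the top panel they are at (720,123), (690,260), (562,78) and (533,218). The uphill seat corners are at (333,207) and (320,60) in the scene panel, and (497,58) and (462,218) in the top panel. The low side faces -y.

```bash
python3 - <<'E'
from h import *
s=85/400
pts={'lo+x':((75,232),(720,123),(-50,'P')),'lo-x':((78,105),(690,260),(-50,'P')),'hi+x':((252,163),(562,78),(50,'P')),'hi-x':((247,42),(533,218),(50,'P')),'C+x':((333,207),(497,58),(74,'C')),'C-x':((320,60),(462,218),(74,'C'))}
c,sn=np.cos(np.pi/6),.5
A=[];B=[]
for k,(a,b,(x,t)) in pts.items():
    h=36 if t=='P' else 0
    y=(39 if t=='P' else 46)*(-1 if '+x' in k else 1)   # seat y = z cross x; uphill=+y world -> seat y = -x world
    X=x*c-h*sn; Z=68+x*sn+h*c
    u1=(290+a[0]*s-.4,230+a[1]*s-.4); u2=(262+(b[0]-400)*s-.4,170+b[1]*s-.4)
    p1,p2=onz("scene",u1,Z/1000)*1e3,onz("top",u2,Z/1000)*1e3; T=tri(u1,u2)*1e3
    print(k,p1[:2].round(1),p2[:2].round(1),'tri',T.round(1),'Zexp',round(Z,1))
    for p in(p1,p2): A.append((X,y));B.append(p[:2])
A=np.array(A);B=np.array(B);a=A-A.mean(0);b=B-B.mean(0)
th=np.arctan2((a[:,0]*b[:,1]-a[:,1]*b[:,0]).sum(),(a*b).sum())
R=np.array([[np.cos(th),-np.sin(th)],[np.sin(th),np.cos(th)]])
t=B.mean(0)-R@A.mean(0)
print('yaw',np.degrees(th),'seat origin',t);print((B-A@R.T-t).round(1))
E
```

```text
lo+x [596.4 -91.8] [596.9 -93.9] tri [596.9 -93.   75.2] Zexp 74.2
lo-x [516.8 -74.4] [520.5 -79.1] tri [520.5 -77.3  79.2] Zexp 74.2
hi+x [610.7  -6.5] [612.7  -8.1] tri [612.5  -7.6 126.6] Zexp 124.2
hi-x [535.5   9.7] [537.2   5.4] tri [537.3   7.  126.7] Zexp 124.2
C+x [631.   29.5] [625.5  28.3] tri [626.6  29.7  99.1] Zexp 105.0
C-x [539.3  47.5] [538.   44.8] tri [538.4  46.2 104.1] Zexp 105.0
yaw 78.46990410112362 seat origin [569.84117247 -24.8961731 ]
[[ 0.6  0.9]
 [ 1.1 -1.2]
 [-2.6  2.8]
 [ 1.2 -2. ]
 [-2.4  1.5]
 [-0.4 -0.2]
 [-1.2  2. ]
 [ 0.5 -2.3]
 [ 3.3  0.8]
 [-2.2 -0.4]
 [ 1.7  0.4]
 [ 0.4 -2.3]]
```

```bash
cat >> h.py <<'E'
from scipy.spatial.transform import Rotation as Ro
SO=np.array([.570,-.025,.068]); YAW=78.5; T=.191
u=np.array([np.cos(np.radians(YAW)),np.sin(np.radians(YAW)),0]); vup=np.array([0,0,1.])
c30,s30=np.cos(np.pi/6),.5
def seat(x,z,y=0):  # seat coords mm -> world m
    yv=np.cross(vup,u)
    return SO+((x*c30-z*s30)*u+(x*s30+z*c30)*vup+y*yv)/1000
def go(tip,yaw,label=''):  # tool row to bring fingertip centre to tip with tool x at yaw
    s=r.state(); R=Ro.from_quat(s['tcp_rot']).as_matrix()
    d=R.T@(np.array(tip)+[0,0,T]-s['tcp_pos'])
    y0=np.degrees(np.arctan2(R[1,0],R[0,0])); t=-((yaw-y0+180)%360-180)
    print(label,np.round(d,4).tolist(),round(t,1),'yaw now',round(y0,1),'tilt',np.round(R[:,2],3),'t',round(s['clock'],2),'F',np.round(s['ft_force'],1),'w',round(s['grip_width']*91,1))
def off(x,y,yaw,g): a=np.radians(yaw); return x+g*np.cos(a),y+g*np.sin(a)
E
python3 - <<'E'
from h import *
x,y=off(.597,-.3575,107.2,-.004)
go([x,y,.06],107.2);go([x,y,.0085],107.2)
E
```

```text
[0.4888, -0.1252, 0.1534] -92.7 yaw now 14.5 tilt [-0.     0.001 -1.   ] t 0.1 F [-0.  -1.  -0.4] w 90.8
 [0.4887, -0.1252, 0.2049] -92.7 yaw now 14.5 tilt [-0.     0.001 -1.   ] t 0.1 F [-0.  -1.  -0.4] w 90.8
```

```bash
python3 -m pendant '[[[0.05,-0.012,0,-9],[0.1,-0.025,0,-18],[0.15,-0.038,0,-27],[0.2,-0.05,0.02,-36],[0.25,-0.063,0.04,-45],[0.3,-0.076,0.06,-54],[0.35,-0.089,0.08,-63],[0.4,-0.1,0.1,-72],[0.45,-0.114,0.12,-82],[0.489,-0.125,0.14,-92.7],[0.489,-0.125,0.153,-92.7],[0.489,-0.125,0.153,-92.7],[0.489,-0.125,0.153,-92.7]]]' 0
python3 - <<'E'
from h import *
x,y=off(.597,-.3575,107.2,-.004)
go([x,y,.0085],107.2)
cv2.imwrite("pics/s1.png",r.capture("scene")[230:390,120:280].repeat(4,0).repeat(4,1))
E
```

```text
clock: 1.72
tcp_pos: [0.5978, -0.3627, 0.2524]
tcp_rot: [0.594, 0.804, -0.0, 0.0]
ft_force: [0.5, -0.4, -1.2]
grip_width: 0.997
gripper_force: 0.0
 [0.0012, 0.0007, 0.0529] -0.1 yaw now 107.1 tilt [ 0. -0. -1.] t 1.73 F [ 0.5 -0.4 -1.2] w 90.7
```

View pics/s1.png

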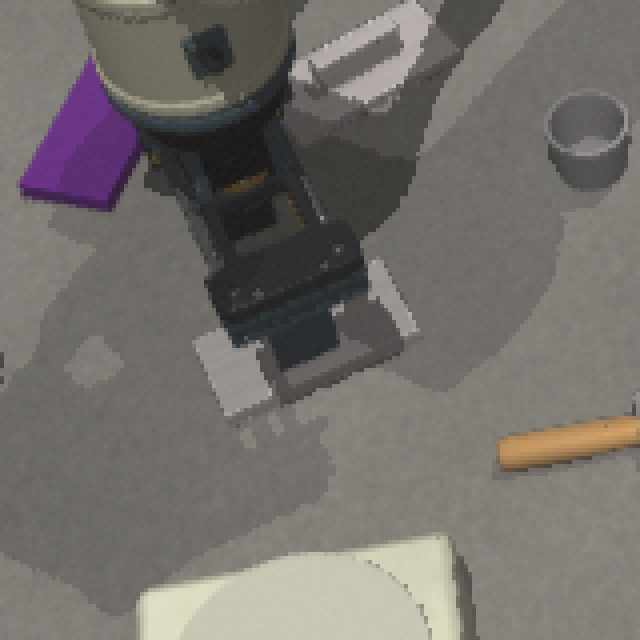

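The open fingers straddle the solid plate at around (310,350) in the crop. I'll go down and grip.

```bash
python3 -m pendant '[[[0.001,0,0.03,0],[0.001,0,0.048,0],[0.001,0,0.053,0],[0.001,0,0.053,0]]]' 0
python3 -m pendant '[[[0,0,0,0],[0,0,0,0],[0,0,0,0],[0,0,0,0],[0,0,0,0],[0,0,0,0]]]' 1 25
python3 -m pendant '[[[0,0,-0.03,0],[0,0,-0.08,0],[0,0,-0.13,0],[0,0,-0.17,0],[0,0,-0.17,0]]]' 1 25
python3 - <<'E'
from h import *
# plan solid: pivot P in plate (g,zp) ; uphill bottom corner at seat x=63
go(seat(0,0),YAW)
im=r.capture("scene");cv2.imwrite("pics/s2.png",im[200:380,120:320].repeat(3,0).repeat(3,1))
E
```

```text
clock: 2.28
tcp_pos: [0.5982, -0.3611, 0.199]
tcp_rot: [0.594, 0.805, -0.0, 0.0]
ft_force: [0.2, -0.1, 0.3]
grip_width: 0.997
gripper_force: 0.0
clock: 3.02
tcp_pos: [0.5983, -0.3609, 0.199]
tcp_rot: [0.594, 0.805, 0.0, 0.0]
ft_force: [-0.0, 1.5, 5.2]
grip_width: 0.652
gripper_force: 25.0
clock: 3.65
tcp_pos: [0.5986, -0.3611, 0.3719]
tcp_rot: [0.594, 0.805, -0.0, 0.003]
ft_force: [0.1, 0.4, -2.8]
grip_width: 0.656
gripper_force: 25.0
 [0.3301, 0.0716, 0.1118] 28.7 yaw now 107.2 tilt [ 0.004 -0.003 -1.   ] t 3.65 F [ 0.1  0.4 -2.8] w 59.7
```

View pics/s2.png

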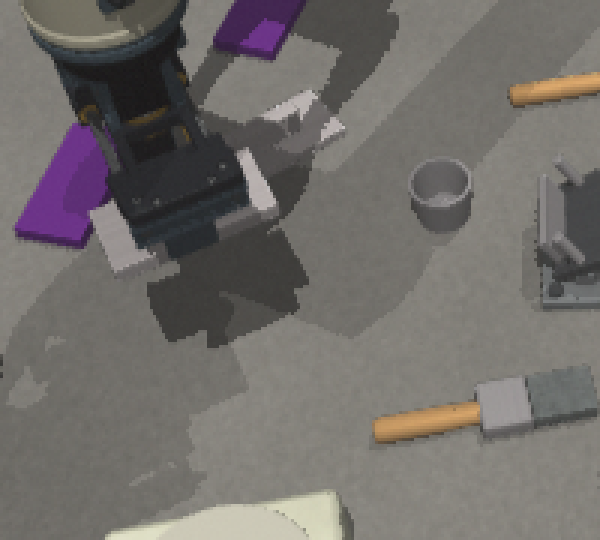

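The solid plate hangs level in the grip at around (190,220) in the crop, clear of everything. Next I'll work out the laying path.

```bash
cat >> h.py <<'E'
def path(g,zp,below,base,phis,xc=3.,lift=()):
    """tip (u,up mm rel hover-level start) ; zp pivot height over plate bottom, below: tip under pivot, base: seat z of plate bottom"""
    out=[]
    for ph in phis:
        a=np.radians(ph); ex=xc+60
        E=np.array([ex*c30-base*s30, ex*s30+base*c30])
        v=np.array([g-60,zp]); P=E+[v[0]*np.cos(a)-v[1]*np.sin(a), v[0]*np.sin(a)+v[1]*np.cos(a)]
        out.append(P-[0,below])
    return np.array(out)
def wp(p): return SO+(p[0]*u+p[1]*vup)/1000
E
python3 - <<'E'
from h import *
p=path(-4,11.25,2.75,0,[0,6,12,18,24,30])
print(p.round(1)); print((p-p[0]).round(1))
q=wp(p[0]); go(q+[0,0,.045],YAW,'hover');go(q,YAW,'touch')
E
```

```text
[[ -9.4  40. ]
 [-10.3  33.2]
 [-10.4  26.4]
 [ -9.8  19.7]
 [ -8.5  13. ]
 [ -6.5   6.5]]
[[  0.    0. ]
 [ -0.8  -6.8]
 [ -0.9 -13.6]
 [ -0.3 -20.3]
 [  1.  -27. ]
 [  2.9 -33.5]]
hover [0.321, 0.0677, 0.0251] 28.7 yaw now 107.2 tilt [ 0.001 -0.001 -1.   ] t 3.7 F [ 0.3  0.1 -2.7] w 59.6
touch [0.321, 0.0677, 0.0701] 28.7 yaw now 107.2 tilt [ 0.001 -0.001 -1.   ] t 3.7 F [ 0.3  0.1 -2.7] w 59.6
```

```bash
python3 -m pendant '[[[0.04,0.008,0,4],[0.085,0.018,0,9],[0.13,0.028,0,13],[0.175,0.038,0,17],[0.22,0.048,0,21],[0.265,0.057,0,25],[0.3,0.064,0,28],[0.321,0.0677,0.005,28.7],[0.321,0.0677,0.02,28.7],[0.321,0.0677,0.025,28.7],[0.321,0.0677,0.025,28.7]]]' 1 25
python3 - <<'E'
from h import *
p=path(-4,11.25,2.75,0,[0,30])
go(wp(p[0]),YAW,'touch');go(wp(p[1]),YAW,'end')
im=r.capture("scene")[190:320,250:410];t=r.capture("top")[150:280,240:400]
cv2.imwrite("pics/s3.png",cv2.resize(np.hstack([im,t]),(800,325),interpolation=2))
E
```

```text
clock: 5.08
tcp_pos: [0.568, -0.035, 0.3427]
tcp_rot: [0.775, 0.632, -0.001, -0.001]
ft_force: [0.4, -0.1, -2.3]
grip_width: 0.652
gripper_force: 25.0
touch [0.0007, 0.0001, 0.0437] -0.1 yaw now 78.4 tilt [-0.002  0.    -1.   ] t 5.08 F [ 0.4 -0.1 -2.3] w 59.3
end [0.0037, 0.0001, 0.0772] -0.1 yaw now 78.4 tilt [-0.002  0.    -1.   ] t 5.08 F [ 0.4 -0.1 -2.3] w 59.3
```

View pics/s3.png

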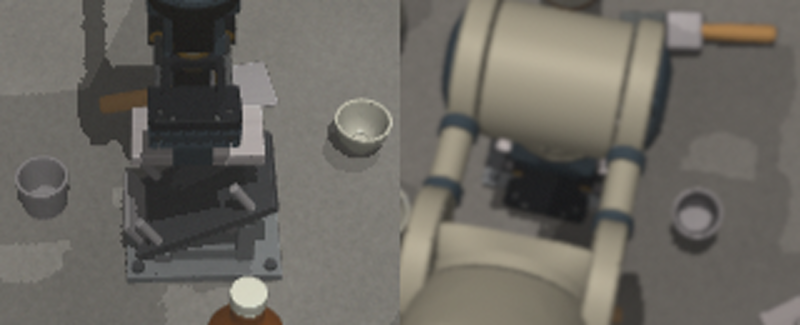

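The plate is level above the nest, at about (200,140) in the left panel, and lined up with the cradle. I'll lower it and let it pivot, watching the force.

```bash
python3 -m pendant '[[[0.001,0,0.02,0],[0.001,0,0.036,0],[0.001,0,0.041,0],[0.001,0,0.045,0],[0.001,0,0.048,0],[0,0,0.051,0]]]' 1 12
python3 -m pendant '[[[0,0,0.003,0],[0,0,0.006,0]]]' 1 12
python3 - <<'E'
from h import *
p=path(-4,11.25,2.75,0,[18,30])
go(wp(p[0]),YAW,'18');go(wp(p[1]),YAW,'end')
im=r.capture("scene")[190:320,250:410]
cv2.imwrite("pics/s4.png",cv2.resize(im,(640,520),interpolation=2))
E
```

```text
clock: 5.92
tcp_pos: [0.5682, -0.0342, 0.293]
tcp_rot: [0.774, 0.633, 0.0, 0.0]
ft_force: [0.4, 0.6, 0.4]
grip_width: 0.659
gripper_force: 12.0
clock: 6.18
tcp_pos: [0.5682, -0.0343, 0.2867]
tcp_rot: [0.775, 0.633, 0.0, 0.0]
ft_force: [-0.3, -2.0, -0.2]
grip_width: 0.652
gripper_force: 12.0
18 [-0.0003, -0.0001, 0.008] -0.0 yaw now 78.5 tilt [ 0.001 -0.    -1.   ] t 6.17 F [-0.3 -2.  -0.2] w 59.3
end [0.0029, -0.0001, 0.0212] -0.0 yaw now 78.5 tilt [ 0.001 -0.    -1.   ] t 6.17 F [-0.3 -2.  -0.2] w 59.3
```

View pics/s4.png

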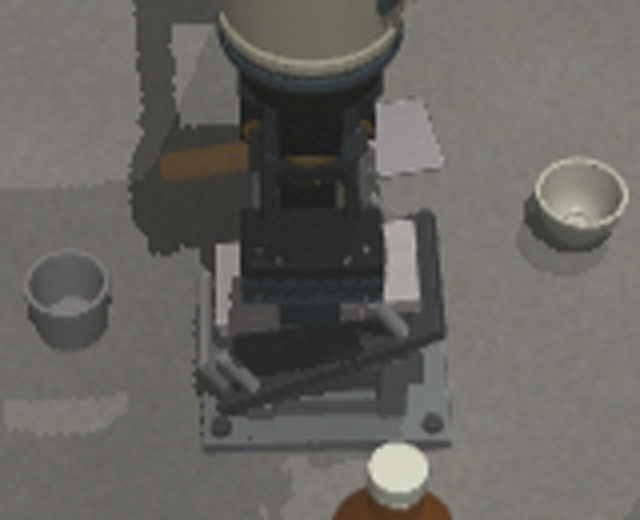

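The plate sits between the posts, its low end at about (228,290) and its high end at (402,260), and the seat carries about 2 N. I'll continue the pivot.

```bash
python3 -m pendant '[[[0,0,0.003,0],[0,0,0.006,0],[0,0,0.009,0],[0.001,0,0.012,0],[0.0015,0,0.0145,0],[0.002,0,0.017,0]]]' 1 12
python3 - <<'E'
from h import *
p=path(-4,11.25,2.75,0,[30])
go(wp(p[0]),YAW,'end')
E
python3 -m pendant '[[[0.0005,0,0.0015,0],[0.001,0,0.003,0],[0.001,0,0.003,0]]]' 1 12
```

```text
clock: 6.98
tcp_pos: [0.5685, -0.0321, 0.2695]
tcp_rot: [0.774, 0.633, 0.0, -0.0]
ft_force: [-0.9, 0.0, 0.4]
grip_width: 0.652
gripper_force: 12.0
end [0.0008, 0.0001, 0.004] -0.0 yaw now 78.5 tilt [-0.  0. -1.] t 6.97 F [-0.9  0.   0.4] w 59.3
clock: 7.35
tcp_pos: [0.5686, -0.0312, 0.2669]
tcp_rot: [0.774, 0.633, -0.0, 0.0]
ft_force: [-1.6, -0.5, 5.4]
grip_width: 0.657
gripper_force: 12.0
```

```bash
python3 -m pendant '[[[0,0,0,0],[0,0,0,0],[0,0,0,0]]]' 0.15
python3 -m pendant '[[[0,0,-0.03,0],[0,0,-0.08,0],[0,0,-0.11,0],[0,0,-0.11,0]]]' 0.67
python3 - <<'E'
from h import *
# plate outline: bright pixels around seat in both cams
e=seat(3,14); tip=e-0.0165*u
go(tip+[0,0,.0],YAW,'press contact')
n=np.array([-s30,c30])
print('normal in tool x,z', -s30*-1, c30)
for nme in("scene",):
    im=r.capture(nme); cv2.imwrite("pics/a_scene.png",im)
    for X in((63,14,30),(63,14,-30),(-57,14,30),(-57,14,-30)): print(proj(nme,seat(*X)).round(1))
    a=cv2.resize(im[215:315,285:385],(560,560),interpolation=2); cv2.imwrite("pics/s5.png",a)
E
```

```text
clock: 7.72
tcp_pos: [0.5687, -0.0312, 0.2667]
tcp_rot: [0.774, 0.633, -0.0, -0.0]
ft_force: [-0.9, -0.3, 0.5]
grip_width: 0.851
gripper_force: 0.0
clock: 8.22
tcp_pos: [0.5691, -0.0313, 0.379]
tcp_rot: [0.774, 0.633, 0.001, 0.002]
ft_force: [-0.3, 0.3, -0.7]
grip_width: 0.446
gripper_force: 0.0
press contact [-0.0146, -0.0009, 0.1064] -0.0 yaw now 78.5 tilt [ 0.004 -0.001 -1.   ] t 8.22 F [-0.3  0.3 -0.7] w 40.6
normal in tool x,z 0.5 0.8660254037844387
[350.8 245.3]
[352.2 265.3]
[307.5 261.6]
[307.4 281.4]
```

View pics/s5.png

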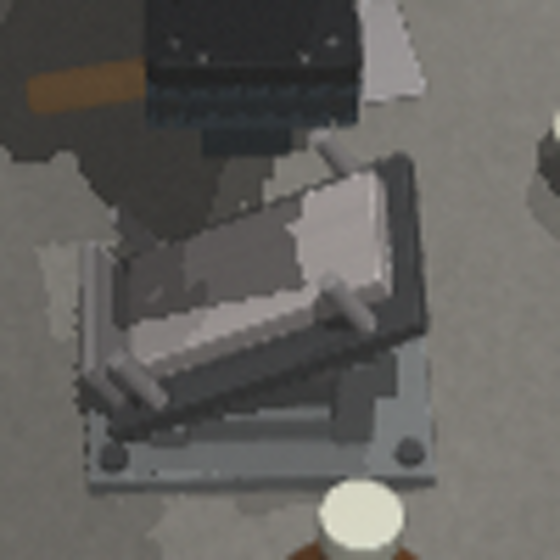

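The solid lies flat between the four posts, its low end at about (130,350) in the crop beside the ledge and its high end at (380,230). I'll press it along the slope normal.

```bash
python3 -m pendant '[[[-0.0226,0,0.04,0],[-0.0226,0,0.08,0],[-0.0206,0,0.096,0],[-0.0186,0,0.0995,0],[-0.0166,0,0.103,0],[-0.0156,0,0.1047,0],[-0.0151,0,0.1055,0]]]' 0.67
python3 -m pendant '[[[0.0005,0,0.001,0],[0.001,0,0.0018,0]]]'
```

```text
clock: 9.15
tcp_pos: [0.5659, -0.0459, 0.2718]
tcp_rot: [0.774, 0.633, 0.0, 0.0]
ft_force: [1.5, -1.2, 2.5]
grip_width: 0.33
gripper_force: 1.5
clock: 9.4
tcp_pos: [0.5661, -0.0451, 0.2703]
tcp_rot: [0.774, 0.633, 0.0, 0.001]
ft_force: [-2.0, -0.9, 11.2]
grip_width: 0.331
gripper_force: 5.0
```

```bash
python3 -m pendant '[[[0,0,0,0],[0,0,0,0],[0,0,0,0]]]'
python3 -m pendant '[[[-0.002,0,-0.0035,0],[-0.01,0,-0.017,0],[-0.01,0,-0.06,0],[-0.01,0,-0.11,0]]]' 0.67
python3 - <<'E'
from h import *
x,y=off(.5795,.308,24.3,-.004)
go([x,y,.06],24.3);go([x,y,.0065],24.3)
E
```

```text
clock: 9.78
tcp_pos: [0.5661, -0.0452, 0.2704]
tcp_rot: [0.774, 0.633, 0.0, 0.001]
ft_force: [-1.4, -0.7, 10.5]
grip_width: 0.329
gripper_force: 4.8
clock: 10.28
tcp_pos: [0.5634, -0.0554, 0.381]
tcp_rot: [0.775, 0.632, -0.0, -0.0]
ft_force: [0.6, -0.8, 0.3]
grip_width: 0.329
gripper_force: 0.0
 [0.3569, -0.06, 0.13] 54.2 yaw now 78.5 tilt [-0.001  0.    -1.   ] t 10.28 F [ 0.6 -0.8  0.3] w 29.9
 [0.3569, -0.06, 0.1835] 54.2 yaw now 78.5 tilt [-0.001  0.    -1.   ] t 10.28 F [ 0.6 -0.8  0.3] w 29.9
```

```bash
python3 -m pendant '[[[0.045,-0.008,0,7],[0.09,-0.015,0,14],[0.135,-0.023,0,21],[0.18,-0.03,0,28],[0.225,-0.038,0,35],[0.27,-0.046,0,42],[0.315,-0.053,0.02,49],[0.357,-0.06,0.06,54.2],[0.357,-0.06,0.11,54.2],[0.357,-0.06,0.13,54.2],[0.357,-0.06,0.13,54.2],[0.357,-0.06,0.13,54.2]]]' 0
python3 - <<'E'
from h import *
x,y=off(.5795,.308,24.3,-.004)
go([x,y,.0065],24.3)
E
```

```text
clock: 11.78
tcp_pos: [0.5769, 0.3068, 0.251]
tcp_rot: [0.978, 0.21, 0.001, -0.0]
ft_force: [0.7, -0.5, 0.1]
grip_width: 0.998
gripper_force: 0.0
 [-0.0012, -0.0, 0.0535] -0.0 yaw now 24.3 tilt [ 0.002  0.001 -1.   ] t 11.78 F [ 0.7 -0.5  0.1] w 90.8
```

```bash
python3 -m pendant '[[[-0.001,0,0.03,0],[-0.001,0,0.048,0],[-0.001,0,0.0535,0],[-0.001,0,0.0535,0]]]' 0
python3 -m pendant '[[[0,0,0,0],[0,0,0,0],[0,0,0,0],[0,0,0,0],[0,0,0,0],[0,0,0,0]]]' 1 25
python3 -m pendant '[[[0,0,-0.03,0],[0,0,-0.08,0],[0,0,-0.14,0],[0,0,-0.18,0],[0,0,-0.18,0]]]' 1 25
python3 - <<'E'
from h import *
# tip 3.5 under plate top: pivot 8.25 over bottom, tip 1.75 below pivot
p=path(-4,8.25,1.75,14,[0,6,12,18,24,30])
print((p-p[0]).round(1),p[0]); go(wp(p[0])+[0,0,.03],YAW,'hover')
E
```

```text
clock: 12.28
tcp_pos: [0.5756, 0.3066, 0.1963]
tcp_rot: [0.978, 0.21, 0.0, -0.0]
ft_force: [0.3, 0.1, -0.4]
grip_width: 1.001
gripper_force: 0.0
clock: 13.02
tcp_pos: [0.5755, 0.3065, 0.1962]
tcp_rot: [0.978, 0.21, 0.0, -0.0]
ft_force: [-0.4, -1.0, 5.2]
grip_width: 0.653
gripper_force: 25.0
clock: 13.65
tcp_pos: [0.5759, 0.3068, 0.3792]
tcp_rot: [0.978, 0.21, 0.003, -0.001]
ft_force: [-0.4, 0.3, -2.0]
grip_width: 0.652
gripper_force: 25.0
[[  0.    0. ]
 [ -0.5  -6.7]
 [ -0.3 -13.5]
 [  0.6 -20.2]
 [  2.2 -26.7]
 [  4.4 -33.1]] [-16.44039956  50.12435565]
hover [-0.1517, 0.3133, 0.0393] -54.2 yaw now 24.3 tilt [ 0.005  0.002 -1.   ] t 13.65 F [-0.4  0.3 -2. ] w 59.3
```

```bash
python3 -m pendant '[[[-0.021,0.042,0,-7],[-0.042,0.084,0,-14],[-0.063,0.127,0,-21],[-0.083,0.17,0,-28],[-0.103,0.212,0,-35],[-0.123,0.254,0,-42],[-0.142,0.292,0.01,-49],[-0.152,0.313,0.02,-54.2],[-0.152,0.313,0.035,-54.2],[-0.152,0.313,0.035,-54.2],[-0.152,0.313,0.035,-54.2]]]' 1 25
python3 - <<'E'
from h import *
p=path(-4,7.6,2.4,14,[0,12,18,24,30])
print((p-p[0]).round(1)); go(wp(p[0]),YAW,'touch'); go(wp(p[-1]),YAW,'end')
E
```

```text
clock: 15.02
tcp_pos: [0.5656, -0.0404, 0.3408]
tcp_rot: [0.774, 0.633, -0.0, -0.0]
ft_force: [0.1, -0.0, -1.9]
grip_width: 0.652
gripper_force: 25.0
[[  0.    0. ]
 [ -0.2 -13.5]
 [  0.8 -20.1]
 [  2.4 -26.7]
 [  4.8 -33. ]]
touch [-0.0004, 0.0012, 0.033] -0.0 yaw now 78.5 tilt [-0.  0. -1.] t 15.03 F [ 0.1 -0.  -1.9] w 59.3
end [0.0043, 0.0012, 0.066] -0.0 yaw now 78.5 tilt [-0.  0. -1.] t 15.03 F [ 0.1 -0.  -1.9] w 59.3
```

```bash
python3 -m pendant '[[[0,0.001,0.015,0],[0,0.001,0.028,0],[-0.0005,0.001,0.032,0],[-0.0005,0.001,0.036,0],[-0.0005,0.001,0.039,0],[-0.0005,0.001,0.043,0],[-0.0005,0.001,0.0465,0],[0,0.001,0.05,0],[0.0005,0.001,0.053,0],[0.001,0.001,0.056,0]]]' 1 12
python3 -m pendant '[[[0.001,0,0.003,0],[0.002,0,0.0055,0]]]' 1 12
python3 - <<'E'
from h import *
p=path(-4,7.6,2.4,14,[0,12,18,24,30])
go(wp(p[-1]),YAW,'end')
E
```

```text
clock: 16.27
tcp_pos: [0.5668, -0.0405, 0.2847]
tcp_rot: [0.775, 0.633, 0.0, -0.0]
ft_force: [-0.8, 0.6, 1.3]
grip_width: 0.658
gripper_force: 12.0
clock: 16.52
tcp_pos: [0.5672, -0.0386, 0.2792]
tcp_rot: [0.774, 0.633, -0.0, 0.0]
ft_force: [-0.2, -2.1, -0.8]
grip_width: 0.658
gripper_force: 12.0
end [0.0022, 0.0, 0.0044] -0.0 yaw now 78.5 tilt [-0. -0. -1.] t 16.52 F [-0.2 -2.1 -0.8] w 59.9
```

```bash
python3 -m pendant '[[[0.001,0,0.002,0],[0.0018,0,0.0035,0]]]' 1 12
python3 -m pendant '[[[0.0003,0,0.0008,0],[0.0003,0,0.0008,0]]]' 1 12
```

```text
clock: 16.77
tcp_pos: [0.5675, -0.0368, 0.2759]
tcp_rot: [0.774, 0.633, -0.0, 0.0]
ft_force: [-3.0, -3.8, 6.0]
grip_width: 0.658
gripper_force: 12.0
clock: 17.02
tcp_pos: [0.5676, -0.0365, 0.2754]
tcp_rot: [0.774, 0.633, -0.0, 0.0]
ft_force: [-2.5, -3.0, 7.6]
grip_width: 0.654
gripper_force: 12.0
```

```bash
python3 -m pendant '[[[0,0,0,0],[0,0,0,0],[0,0,0,0]]]' 0.15
python3 -m pendant '[[[0,0,-0.03,0],[0,0,-0.08,0],[0,0,-0.11,0],[0,0,-0.11,0]]]' 0.67
python3 - <<'E'
from h import *
e=seat(3,24); tip=e-0.0165*u
go(tip,YAW,'press contact')
im=r.capture("scene"); cv2.imwrite("pics/b_scene.png",im)
for X in((63,24,30),(63,24,-30),(-57,24,30),(-57,24,-30)): print(((proj("scene",seat(*X))-[285,215])*5.6).round(0))
cv2.imwrite("pics/s6.png",cv2.resize(im[215:315,285:385],(560,560),interpolation=2))
E
```

```text
clock: 17.4
tcp_pos: [0.5676, -0.0364, 0.2751]
tcp_rot: [0.774, 0.633, 0.0, -0.0]
ft_force: [0.1, 0.9, 0.1]
grip_width: 0.848
gripper_force: 0.0
clock: 17.9
tcp_pos: [0.5681, -0.0365, 0.3874]
tcp_rot: [0.774, 0.633, 0.001, 0.002]
ft_force: [0.2, 0.5, 0.2]
grip_width: 0.444
gripper_force: 0.0
press contact [-0.0143, -0.0009, 0.1061] -0.0 yaw now 78.5 tilt [ 0.004 -0.001 -1.   ] t 17.9 F [0.2 0.5 0.2] w 40.4
[357. 157.]
[365. 269.]
[114. 249.]
[113. 360.]
```

View pics/s6.png

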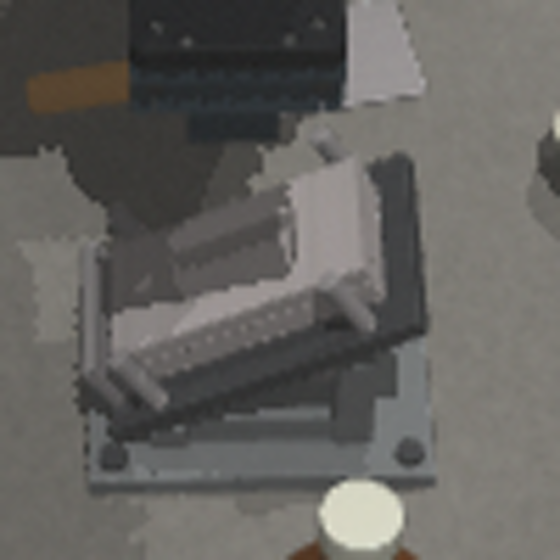

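The frame lies flat on the solid, high corner at about (365,160) and low corner at (112,360), which matches the predicted corners. Now the press.

```bash
python3 -m pendant '[[[-0.0226,-0.001,0.04,0],[-0.0226,-0.001,0.08,0],[-0.0203,-0.001,0.0957,0],[-0.0183,-0.001,0.0992,0],[-0.0163,-0.001,0.1027,0],[-0.0153,-0.001,0.1044,0],[-0.0148,-0.001,0.1052,0]]]' 0.67
python3 -m pendant '[[[0.0005,0,0.001,0],[0.0008,0,0.0016,0]]]'
```

```text
clock: 18.82
tcp_pos: [0.5639, -0.0507, 0.2805]
tcp_rot: [0.774, 0.633, 0.0, 0.0]
ft_force: [0.1, 0.0, 2.7]
grip_width: 0.333
gripper_force: 1.3
clock: 19.08
tcp_pos: [0.5641, -0.0501, 0.2791]
tcp_rot: [0.774, 0.633, 0.0, 0.001]
ft_force: [-1.8, -0.9, 9.9]
grip_width: 0.333
gripper_force: 4.2
```

```bash
python3 -m pendant '[[[0.0002,0,0.0004,0],[0.0002,0,0.0004,0],[0.0002,0,0.0004,0]]]'
python3 -m pendant '[[[-0.002,0,-0.0035,0],[-0.01,0,-0.017,0],[-0.01,0,-0.06,0],[-0.01,0,-0.1,0]]]' 0.67
python3 - <<'E'
from h import *
x,y=.3915,-.3105
go([x,y,.07],116);go([x,y,.02],116)
E
```

```text
clock: 19.45
tcp_pos: [0.5641, -0.0499, 0.2788]
tcp_rot: [0.774, 0.633, 0.001, 0.001]
ft_force: [-2.1, 0.1, 10.3]
grip_width: 0.328
gripper_force: 4.5
clock: 19.95
tcp_pos: [0.5616, -0.0601, 0.3799]
tcp_rot: [0.775, 0.632, 0.0, 0.0]
ft_force: [0.7, -0.5, 0.7]
grip_width: 0.333
gripper_force: 0.0
 [-0.2793, -0.1166, 0.1189] -37.5 yaw now 78.5 tilt [ 0. -0. -1.] t 19.95 F [ 0.7 -0.5  0.7] w 30.3
 [-0.2793, -0.1166, 0.1689] -37.5 yaw now 78.5 tilt [ 0. -0. -1.] t 19.95 F [ 0.7 -0.5  0.7] w 30.3
```

```bash
python3 -m pendant '[[[-0.04,-0.017,0,-5],[-0.08,-0.033,0,-10],[-0.12,-0.05,0,-16],[-0.16,-0.067,0,-22],[-0.2,-0.083,0,-28],[-0.24,-0.1,0,-33],[-0.279,-0.1166,0.03,-37.5],[-0.279,-0.1166,0.08,-37.5],[-0.279,-0.1166,0.119,-37.5],[-0.279,-0.1166,0.119,-37.5],[-0.279,-0.1166,0.119,-37.5]]]' 0.4
python3 - <<'E'
from h import *
go([.3915,-.3105,.02],116)
E
```

```text
clock: 21.32
tcp_pos: [0.3922, -0.3101, 0.2604]
tcp_rot: [0.53, 0.848, -0.0, 0.001]
ft_force: [0.1, 0.3, -0.3]
grip_width: 0.596
gripper_force: 0.0
 [0.0001, -0.0008, 0.0494] -0.0 yaw now 116.0 tilt [ 0.001 -0.001 -1.   ] t 21.32 F [ 0.1  0.3 -0.3] w 54.3
```

```bash
python3 -m pendant '[[[0,-0.001,0.03,0],[0,-0.001,0.045,0],[0,-0.001,0.049,0],[0,-0.001,0.049,0]]]'
python3 -m pendant '[[[0,0,0,0],[0,0,0,0],[0,0,0,0],[0,0,0,0],[0,0,0,0],[0,0,0,0]]]' 1 25
python3 -m pendant '[[[0,0,-0.03,0],[0,0,-0.08,0],[0,0,-0.14,0],[0,0,-0.18,0],[0,0,-0.18,0]]]' 1 25
python3 - <<'E'
from h import *
p=path(0,28,8,24,[0,6,12,18,24,30])
print((p-p[0]).round(1),p[0]); go(wp(p[0])+[0,0,.03],YAW,'hover')
E
```

```text
clock: 21.82
tcp_pos: [0.3912, -0.3103, 0.2105]
tcp_rot: [0.53, 0.848, -0.0, 0.0]
ft_force: [-0.2, -0.5, -0.3]
grip_width: 0.597
gripper_force: 0.0
clock: 22.58
tcp_pos: [0.3911, -0.3102, 0.21]
tcp_rot: [0.53, 0.848, 0.0, 0.0]
ft_force: [3.1, 1.3, 4.2]
grip_width: 0.175
gripper_force: 25.0
clock: 23.2
tcp_pos: [0.3912, -0.3105, 0.3924]
tcp_rot: [0.53, 0.848, -0.001, 0.002]
ft_force: [-0.0, 0.3, -2.6]
grip_width: 0.175
gripper_force: 25.0
[[  0.    0. ]
 [ -2.6  -6.4]
 [ -4.5 -13.1]
 [ -5.7 -19.9]
 [ -6.2 -26.8]
 [ -6.  -33.8]] [-17.44039956  72.28460969]
hover [0.1646, 0.2751, 0.0307] 37.5 yaw now 116.0 tilt [ 0.003 -0.004 -1.   ] t 23.2 F [-0.   0.3 -2.6] w 15.9
```

```bash
python3 -m pendant '[[[0.025,0.04,0,5],[0.049,0.08,0,11],[0.073,0.12,0,16],[0.097,0.16,0,22],[0.12,0.2,0,27],[0.144,0.24,0,33],[0.16,0.265,0,37.5],[0.1646,0.275,0.02,37.5],[0.1646,0.275,0.03,37.5],[0.1646,0.275,0.03,37.5],[0.1646,0.275,0.03,37.5]]]' 1 25
python3 - <<'E'
from h import *
p=path(0,27.5,8.5,24,[0,6,12,18,24,30])
print((p-p[0]).round(1)); go(wp(p[0]),YAW,'touch'); go(wp(p[-1]),YAW,'end')
E
```

```text
clock: 24.58
tcp_pos: [0.5659, -0.0423, 0.3601]
tcp_rot: [0.775, 0.632, -0.0, -0.0]
ft_force: [0.8, 0.5, -2.7]
grip_width: 0.173
gripper_force: 25.0
[[  0.    0. ]
 [ -2.5  -6.4]
 [ -4.4 -13.1]
 [ -5.6 -19.9]
 [ -6.  -26.8]
 [ -5.7 -33.7]]
touch [0.0004, 0.0006, 0.0298] -0.1 yaw now 78.4 tilt [-0. -0. -1.] t 24.57 F [ 0.8  0.5 -2.7] w 15.7
end [-0.0053, 0.0006, 0.0635] -0.1 yaw now 78.4 tilt [-0. -0. -1.] t 24.57 F [ 0.8  0.5 -2.7] w 15.7
```

```bash
python3 -m pendant '[[[0,0.0005,0.015,0],[0,0.0005,0.025,0],[0.0003,0.0005,0.03,0],[-0.001,0.0005,0.033,0],[-0.002,0.0005,0.036,0],[-0.003,0.0005,0.0395,0],[-0.004,0.0005,0.043,0],[-0.0045,0.0005,0.0465,0]]]' 1 10
python3 -m pendant '[[[-0.0005,0,0.0033,0],[-0.001,0,0.0066,0],[-0.001,0,0.01,0],[-0.001,0,0.0125,0]]]' 1 10
python3 - <<'E'
from h import *
p=path(0,27.5,8.5,24,[30])
go(wp(p[-1]),YAW,'end')
E
```

```text
clock: 25.58
tcp_pos: [0.5657, -0.0464, 0.3133]
tcp_rot: [0.774, 0.633, -0.0, 0.0]
ft_force: [-2.4, -1.8, -0.3]
grip_width: 0.172
gripper_force: 10.0
clock: 26.08
tcp_pos: [0.5655, -0.0472, 0.3007]
tcp_rot: [0.774, 0.633, -0.0, 0.0]
ft_force: [-1.6, -2.6, -0.8]
grip_width: 0.173
gripper_force: 10.0
end [-0.0005, -0.0, 0.0041] -0.0 yaw now 78.5 tilt [ 0. -0. -1.] t 26.07 F [-1.6 -2.6 -0.8] w 15.8
```

```bash
python3 -m pendant '[[[0,0,0.0015,0],[0,0,0.003,0]]]' 1 10
python3 -m pendant '[[[0,0,0.0008,0],[0,0,0.0008,0]]]' 1 10
```

```text
clock: 26.32
tcp_pos: [0.5655, -0.0472, 0.2978]
tcp_rot: [0.774, 0.633, 0.0, -0.0]
ft_force: [-2.4, -0.6, 1.2]
grip_width: 0.176
gripper_force: 10.0
clock: 26.58
tcp_pos: [0.5655, -0.0471, 0.2971]
tcp_rot: [0.774, 0.633, 0.0, -0.0]
ft_force: [-0.9, 0.4, -2.0]
grip_width: 0.174
gripper_force: 10.0
```

```bash
python3 -m pendant '[[[0,0,0.0008,0],[0,0,0.0015,0]]]' 1 10
python3 -m pendant '[[[0,0,0.0005,0],[0,0,0.0005,0]]]' 1 10
```

```text
clock: 26.82
tcp_pos: [0.5656, -0.0471, 0.2959]
tcp_rot: [0.774, 0.633, 0.0, 0.0]
ft_force: [-1.7, 0.7, 7.5]
grip_width: 0.175
gripper_force: 10.0
clock: 27.08
tcp_pos: [0.5656, -0.0471, 0.2955]
tcp_rot: [0.774, 0.633, 0.0, 0.0]
ft_force: [-1.5, -0.0, 6.5]
grip_width: 0.172
gripper_force: 10.0
```

Seated. I'll release with a small opening, lift off and look.

```bash
python3 -m pendant '[[[0,0,0,0],[0,0,0,0],[0,0,0,0]]]' 0.67
python3 -m pendant '[[[0,0,-0.03,0],[0,0,-0.08,0],[0,0,-0.11,0],[0,0,-0.11,0]]]' 0.67
python3 - <<'E'
from h import *
go(seat(3,34)-0.0165*u,YAW,'press contact')
im=r.capture("scene"); cv2.imwrite("pics/d_scene.png",im)
for X in((63,34,30),(63,34,-30),(-57,34,30),(-57,34,-30)): print(((proj("scene",seat(*X))-[285,215])*5.6).round(0))
cv2.imwrite("pics/s7.png",cv2.resize(im[215:315,285:385],(560,560),interpolation=2))
E
```

```text
clock: 27.45
tcp_pos: [0.5655, -0.0472, 0.2951]
tcp_rot: [0.774, 0.633, 0.0, -0.0]
ft_force: [-0.3, -0.3, -0.6]
grip_width: 0.33
gripper_force: 0.0
clock: 27.95
tcp_pos: [0.5659, -0.0472, 0.4074]
tcp_rot: [0.774, 0.633, 0.001, 0.002]
ft_force: [0.3, -0.1, -0.4]
grip_width: 0.324
gripper_force: 0.0
press contact [-0.0083, -0.0009, 0.1174] -0.0 yaw now 78.5 tilt [ 0.004 -0.001 -1.   ] t 27.95 F [ 0.3 -0.1 -0.4] w 29.5
[346. 143.]
[353. 256.]
[102. 237.]
[101. 348.]
```

View pics/s7.png

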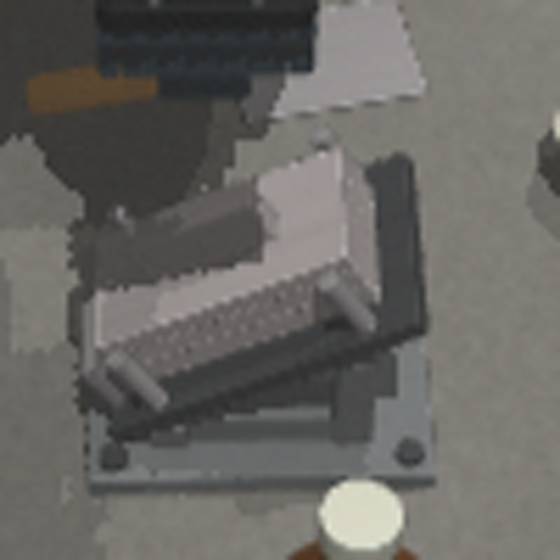

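The cover lies flat on the stack, handle outward, with its high edge from about (343,150) to (350,250) and its low corner at (98,345), close to the predicted corners. Last press, straddling the handle.

```bash
python3 -m pendant '[[[-0.017,-0.001,0.04,0],[-0.017,-0.001,0.085,0],[-0.0143,-0.001,0.107,0],[-0.0123,-0.001,0.1105,0],[-0.0103,-0.001,0.114,0],[-0.0093,-0.001,0.1157,0],[-0.0088,-0.001,0.1165,0]]]' 0.67
python3 -m pendant '[[[0.0005,0,0.001,0],[0.0008,0,0.0014,0]]]'
```

```text
clock: 28.88
tcp_pos: [0.5629, -0.0556, 0.2892]
tcp_rot: [0.774, 0.633, 0.0, 0.0]
ft_force: [0.1, -1.2, 1.8]
grip_width: 0.327
gripper_force: 1.2
clock: 29.12
tcp_pos: [0.5631, -0.0549, 0.2878]
tcp_rot: [0.774, 0.633, 0.0, 0.0]
ft_force: [-1.0, -2.1, 6.2]
grip_width: 0.33
gripper_force: 3.1
```

```bash
python3 -m pendant '[[[0.0005,0,0.0008,0],[0.0008,0,0.0014,0],[0.0008,0,0.0014,0]]]'
```

```text
clock: 29.5
tcp_pos: [0.5633, -0.0542, 0.2865]
tcp_rot: [0.774, 0.633, 0.0, 0.001]
ft_force: [-1.6, -1.8, 8.5]
grip_width: 0.329
gripper_force: 4.4
```

```bash
python3 -m pendant '[[[0.0005,0,0.0008,0],[0.0005,0,0.0009,0],[0.0005,0,0.0009,0],[0.0005,0,0.0009,0]]]'
python3 -m pendant '[[[0,0,0,0],[0,0,0,0]]]'
```

```text
clock: 30.0
tcp_pos: [0.5633, -0.0538, 0.2857]
tcp_rot: [0.775, 0.633, 0.0, 0.001]
ft_force: [-1.2, -2.0, 11.0]
grip_width: 0.332
gripper_force: 5.2
clock: 30.25
tcp_pos: [0.5634, -0.0538, 0.2857]
tcp_rot: [0.774, 0.633, 0.0, 0.001]
ft_force: [-1.7, -2.5, 11.0]
grip_width: 0.327
gripper_force: 5.2
```

Now I'll back off along the normal, check that the cover has not moved in the picture, and hand in.

```bash
python3 -m pendant '[[[-0.001,0,-0.0018,0],[-0.002,0,-0.0035,0],[-0.01,0,-0.017,0],[-0.01,0,-0.06,0],[-0.01,0,-0.11,0],[-0.01,0,-0.12,0],[-0.01,0,-0.12,0]]]'
python3 - <<'E'
from h import *
im=r.capture("scene"); a=im[250:300,300:352].astype(int); b=cv2.imread("pics/d_scene.png")[250:300,300:352].astype(int)
d=abs(a-b).max(2)>25; print("changed px",d.sum(), cv2.phaseCorrelate(a.mean(2),b.mean(2)), r.state()['ft_force'].round(1))
E
```

```text
clock: 31.12
tcp_pos: [0.561, -0.0636, 0.4056]
tcp_rot: [0.775, 0.633, 0.0, 0.001]
ft_force: [0.2, 1.2, -0.0]
grip_width: 0.332
gripper_force: 0.0
changed px 76 ((0.13877990460568057, 0.04246375185831397), 0.8057653528542175) [-0.1  0.6 -0.4]
```

```bash
python3 -c "
from cell import r
print(r.hand_in())"
```

```text
the job is handed in; nothing more can be done
None
```

The cassette is built in the cradle in the order asked (solid plate, window frame, cover with its handle outward), each part was pressed at about 10 N before the next, and the job was handed in at about 31 s.

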